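Fetch a specimen tray from under the bench shelf with a pull hook

TASK

Draw the pull hook out of its holster by the bare shaft, stand it on the bench clear of the holster and let go, then take it again by its handle. Reach under the low shelf with it, hook its blade inside the tray's front lip and drag the tray forward until all of it is out in front of the shelf, specimens still upright inside. Finally lay the hook on the bench outside the tray and let go; do not disturb the beaker, bottle or tape.

Things in the scene. Friction and masses are not known exactly. Their poses are not given: they have to be found in the camera images.
- shelf: Low grey sheet-metal shelf fixed to the bench, open only at its front, 175 deep, 150 wide, 110 tall, with two round tins fixed on top; roof underside at 100, 136 between the side walls. The bench top itself is its floor. Origin: bench level, middle of the front edge of the roof; +x points into the shelf, so x < 0 is out in front, y to the left seen from the front, z up.
- tray: Open bright metal tray, 100 (x) by 110 (y), walls 4 thick with a round 7 bead on top, lip top at 33.5, floor 4 thick, about 0.65 kg loaded. Origin: middle of its underside; x to its rear: front wall at x -50 to -46 (bead to -44.5). A divider 24 high at x -12 to -8 leaves a free front compartment; specimens stand in the rear one. Starts with its front 40 to 55 inside the shelf's front edge.
- stone_core: Grey drilled stone cylinder, 50 diameter, 53 tall, standing in the tray's rear compartment; origin: middle of its underside, z along its axis.
- mortar_cube: Small grey mortar cube, 40 mm, standing in the tray's rear compartment beside the core; origin: middle of its underside, z up.
- hook: Pull hook, 176 long, 0.14 kg: black block handle 80 long, 22 wide, 30 tall (own x -80 to 0), then a level steel shaft and at its end a blade turned down. It stands by itself on handle and blade. Origin: underside, below the joint of handle and shaft; x to the blade, z up when the blade points down. At the start its whole handle is in the holster; shaft and blade stick out.
- hook_handle (a point): Centre of the hook's handle, own x -40, 15 above its underside; same axes as the hook.
- hook_neck (a point): Point on the hook's bare shaft where it can be taken while the handle is in the holster: own x 55, z 31. The shaft is 12 wide, 10 tall, at 26 to 36 above the underside, x 0 to 96. Same axes as the hook.
- hook_tip (a point): Middle of the lower edge of the hook's blade, own x 93, z 0; the blade is a flat plate 36 wide, 6 thick (x 90 to 96), reaching 26 below the shaft. Same axes as the hook.
- holster: Dark steel sleeve screwed to the bench that covers the hook's handle: 98 long, 42 wide (62 with its foot flanges), 44 tall, open at one end only; inside 34 wide, 40 high. Origin: bench level, middle of its mouth; x points into it, so the hook is drawn out along -x, in front of the lab scale (45 tall), which stands close by; the bench strip before the scale is free.
- beaker: Bystander: low glass beaker, 65 wide, 88 tall, on the bench to the robot's right; origin: middle of its underside.
- white_bottle: Bystander: white screw-cap bottle, 62 diameter, 130 tall, on the bench left of the scale; origin: middle of its underside.
- tape_roll: Bystander: roll of tape lying flat, 66 diameter, 18 tall, left of the scale; origin: middle of its underside.

How it is judged:
By the outcome, as a careful person would: the job done as asked, in the order asked, and still so for the second after the job is handed in, with the robot touching nothing.
It also fails if it takes over 61 s, if anything falls off the work surface, if the arm or the gripper's body presses on something with over 40 N, if the wrist force passes 120 N, or if a joint passes its speed limit or range.

ROBOT

A 6-joint arm with a two-finger parallel gripper is mounted at the origin on a cart in front of the work surface, level with it; the furniture and walls round the work are solid. World frame = base frame: x ahead of the robot, y to its left, z up, the work surface at z = 0. Lengths are in mm, angles in rad, forces in N, time in s.
With the tool pointing down it reaches from about 375 to 975 mm from the base axis. Payload 3.8 kg.
Tool frame: the origin (TCP) lies midway between the tips of the shut fingers; the grasp point (between the pads) lies r.grip_point_offset behind it (r.grip_point_offset is the distance from the TCP to the grasp point, in mm); z points along the fingers, y is the line along which they close (so a half turn about z gives the same grasp; the last joint's range is limited). The gripper opens to 85 mm and grips with 20 to 120 N. Pads are 22 mm wide; open, the fingers measure 114 mm over their backs; the gripper's body (76 mm by 85 mm) begins 54 mm behind the grasp point. The pads swing forward as they close: fully open they stand 13 mm farther back than shut.
Start: joints at [1.19, 0.264, 1.604, -0, 1.274, -0.037], TCP at [227.518, 635.495, 231.28] pointing down, gripper open.
Joint ranges: [-2.63, 2.63], [-0.94, 2.18], [0.31, 2.57], [-1.31, 4.45], [0, 2.66], [-2.55, 2.55]. Speed limits (rad/s): [2.57, 2.57, 3.14, 3.14, 3.14, 3.14].

INTERFACE

Orientations are given as a unit quaternion [x, y, z, w].
In Python, from cell import r gives the robot as it stands.
- The arm moves only by the tool jog_arm, never from a script. Its arguments are lists of equal length, an entry for each row: "dp": the shift along the tool's x, y, z in mm, a list of three; "roll": the turn about the tool's z in rad. A call has 1 to 12 rows; each row shifts and turns the commanded pose from where the row before left it, along the tool's axes as they then stand; what a row does not reach is not made up. A row lasts 1/8 s, in which the tool goes at most 62.5 mm and 10.7 degrees, less where a joint would pass 70% of its speed; a pose out of reach is approached as far as the arm can. A call with a gripper value outside its range is refused whole. "jaw" is the closure, from 0 (fully open) to 1 (shut), set as the call begins (left out, the last holds). The fingers move at their own pace and stop on an object; the grip force is fixed at half the most. Time passes only in rows, so rows that do not move let the fingers close. It gives the time, the measured TCP pose, the force, the opening and the grip force at its end, in the units of the state.
- r.get_obs(): the state, without advancing time (a new reading comes with each control period).
- r.snapshot(name): name is "side" or "top"; returns a dict with "image" (384x512x3 uint8, red, green, blue), "range_z" (384x512 float32, mm along the optical axis (not along the pixel's ray), 0 where there is no reading), "camera_matrix" (3x3 intrinsics, pixels), "k1" (the pictures are not rectified: a ray, as slopes to the right and down, at radius r is drawn at 1 + k1 r^2 times it, then the intrinsics apply), "extrinsics" (4x4, takes a point from world to camera coordinates). Camera axes: x right, y down, z forward; pixel columns grow to the right and rows downward; lengths in mm; the calibration is good to about 2 mm. A picture is of the moment at which its call begins.
- r.sign_off(): hands the job in; it is judged then, once.
Trained networks look in a picture, given as the dict that the camera call returned (one of the last four; its "shot" number tells which), for a name from the list of things; names that differ only in an ending like _2 or _b are one class to them, and where a whole thing is asked for, a point or a joint stands for the part that bears it (a point fixed in the world has none). Each returns a list of dicts, best first, with "conf" (0 to 1); they miss things now and then, are a little off and sometimes report something else, mostly with a low value. They report only what shows in the picture. A call takes as long as a camera call.
- r.boxes_of(picture, target): "location" ([x, y, z] in mm, in the coordinates of the camera as it stood for that picture, good to about 4 mm: the middle of the surface that is visible of it).
- r.cut_out(picture, target): "region" (384x512 bool, what is visible of it).
The state is a dict: "time": time; "joint_pos": joint angles; "qvel": joint speeds; "joint_efforts": joint torques, N m; "ee_pos": TCP position; "orientation": TCP orientation; "contact_force": force on the tool from outside, world axes, zero at the start; "ft_torque": the same for the moment, N m; "width": opening from 0.0 (shut) to 1.0 (fully open); "finger_force": force on a finger pad.
Only numpy, scipy, OpenCV 4.12 (cv2) and the standard library are available. Lean on these libraries where they do the work, as an engineer would, in place of code of your own. Each camera call takes 0.05 s, during which the arm holds its last target. There are 200 camera calls.

## Working session

There is one attempt and no reset: what is moved stays moved. The work goes in short steps, Python scripts to look and compute and a tool call to move; the robot and the scene stay as the last step left them, time stands still between calls to the robot, and variables do not carry over. Pictures are saved under pics/ and viewed, at most 10 in all, crops included, and the job is handed in when it is done.

Besides the shell and the picture viewer there is one more tool, called after "Request:" by a JSON object that holds its "op" and its "data", one argument or row to a line. jog_arm: Moves the arm, as the interface text tells. Its arguments: {"type":"object","properties":{"dp":{"type":"array"},"roll":{"type":"array"},"jaw":{"type":"number"}},"required":["dp","roll"]}

```bash
mkdir -p pics
cat > h.py <<'E'
import numpy as np, cv2
from cell import r
from scipy.spatial.transform import Rotation as R
def cloud(s):
    K=np.array(s["camera_matrix"]);z=s["range_z"];v,u=np.mgrid[:384,:512]
    xd=(u-K[0,2])/K[0,0];yd=(v-K[1,2])/K[1,1];x,y=xd.copy(),yd.copy()
    for _ in range(8):
        f=1+s["k1"]*(x*x+y*y);x=xd/f;y=yd/f
    P=np.stack([x*z,y*z,z],-1);T=np.array(s["extrinsics"])
    W=(P-T[:3,3])@T[:3,:3];W[z==0]=np.nan
    return W
def toworld(s,p):
    T=np.array(s["extrinsics"]);return (np.array(p)-T[:3,3])@T[:3,:3]
def save(s,n): cv2.imwrite(f"pics/{n}.png",s["image"][...,::-1])
E
python3 - <<'E'
from h import *
np.set_printoptions(precision=1,suppress=True)
o=r.get_obs();print(r.grip_point_offset,o["ee_pos"],o["orientation"],o["width"])
S={}
for n in("top","side"):
    s=r.snapshot(n);save(s,n+"0");W=cloud(s)
    T=np.array(s["extrinsics"]);print(n,"cam",-T[:3,:3].T@T[:3,3],T[2,:3])
    for t in("shelf","tray","hook","hook_neck","hook_tip","holster","stone_core","mortar_cube","beaker","white_bottle","tape_roll"):
        b=r.boxes_of(s,t);c=r.cut_out(s,t)
        for q in b[:2]: print(t,q["conf"],toworld(s,q["location"]))
        if c:
            p=W[c[0]["region"]];p=p[~np.isnan(p[:,0])]
            if len(p)>5: print("   cut",c[0]["conf"],len(p),np.percentile(p,[2,50,98],axis=0).ravel())
    np.save(n+"W.npy",W)
E
```

```text
18.700000000000003 [227.2 634.8 229.9] [ 0.2  1.  -0.  -0. ] 1.0011297879750065
top cam [ 309.2  -97.7 1490.4] [ 0.2  0.  -1. ]
   cut 0.72 2838 [ 645.5 -310.1    1.6  723.6 -236.4  111.8  816.6 -163.8  151.7]
tray 0.74 [436.6 144.   35.7]
hook 0.5 [434.  142.7  36.1]
   cut 0.64 120 [428.3 110.3  -2.9 434.6 154.7  36.  443.7 195.6  41.3]
hook_neck 0.68 [436.9 139.3  37.1]
   cut 0.73 100 [422.  107.4  24.4 434.7 143.4  36.2 442.9 193.9  41.4]
hook_tip 0.53 [433.6 143.8  31.5]
   cut 0.49 135 [422.4 106.6   3.6 436.4 140.4  36.  445.4 192.6  41.2]
holster 0.91 [444.3 245.8  41.3]
holster 0.4 [435.  140.9  35.7]
   cut 0.64 555 [416.1 200.   -1.8 444.7 246.5  42.5 477.5 296.2  49.8]
   cut 0.63 499 [416.6 203.   -0.8 445.  248.8  43.  477.7 292.6  49.8]
mortar_cube 0.58 [434.6 140.8  36.5]
beaker 0.56 [ 390.9 -431.4   33.9]
   cut 0.65 469 [ 356.8 -457.1   13.4  389.1 -430.7   34.4  417.4 -395.    91.5]
white_bottle 0.84 [643.2 186.8 100.3]
   cut 0.62 429 [625.7 168.6   7.4 645.8 189.5  96.6 681.6 223.2 132.1]
tape_roll 0.77 [552.6 144.7  17.9]
   cut 0.66 286 [522.6 110.9  -3.4 554.
[... 158 characters left out ...]
8.3 -239.6  110.3  822.3 -163.4  148.4]
tray 0.96 [ 686.2 -239.    19.4]
   cut 0.96 528 [ 678.5 -295.4   -0.6  687.8 -241.9   19.7  769.  -184.8   34.7]
   cut 0.66 1737 [ 639.5 -313.2    8.4  716.2 -238.7  110.4  811.5 -162.8  148.4]
   cut 0.46 1001 [ 351.7 -455.5    2.2  363.8 -425.1   57.7  417.6 -395.9   87.8]
stone_core 0.63 [ 688.3 -239.1   19.3]
stone_core 0.6 [ 738.3 -217.8   34.9]
   cut 0.5 152 [ 726.3 -242.6   20.2  734.8 -220.5   38.6  753.4 -196.    57.4]
beaker 0.9 [ 363.8 -427.2   59.1]
   cut 0.76 1007 [ 351.7 -455.7    1.6  363.4 -425.6   57.6  417.4 -396.1   87.8]
white_bottle 0.97 [635.  188.6  67.6]
   cut 0.62 687 [621.1 168.4   4.6 633.7 191.1  66.4 661.6 224.1 128.9]
```

View pics/top0.png

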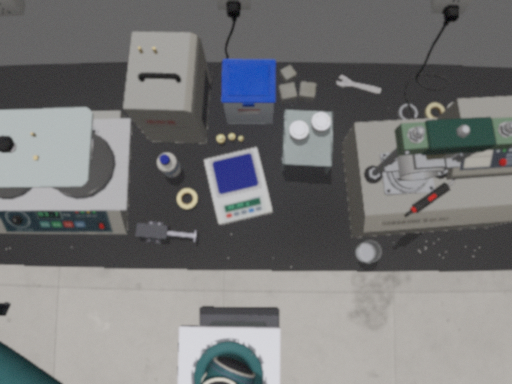

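View pics/side0.png

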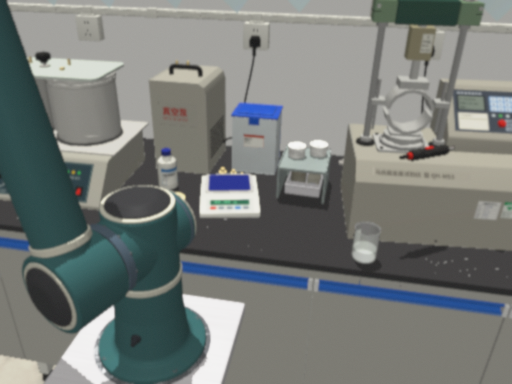

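Run:
```python
from h import *
np.set_printoptions(precision=1,suppress=True)
W=np.load("topW.npy")
def sel(W,x,y,z):
    p=W.reshape(-1,3);m=(p[:,0]>x[0])&(p[:,0]<x[1])&(p[:,1]>y[0])&(p[:,1]<y[1])&(p[:,2]>z[0])&(p[:,2]<z[1]);return p[m]
def line(p,n):
    q=p[:,:2].astype(np.float32);print(n,len(q),cv2.minAreaRect(q),np.percentile(p,[1,50,99],axis=0).ravel())
line(sel(W,(400,480),(105,197),(29,60)),"shaft")
line(sel(W,(400,490),(197,310),(36,60)),"holster top")
line(sel(W,(380,520),(60,330),(10,60)),"all")
p=sel(W,(400,480),(125,195),(29,60))
for a in range(100,200,10):
    q=sel(W,(400,480),(a,a+10),(29,60))
    if len(q):print(a,q[:,0].min(),q[:,0].mean(),q[:,0].max())
line(sel(W,(300,700),(200,480),(38,60)),"scale?")
line(sel(W,(630,830),(-330,-150),(100,120)),"roof")
V=np.load("sideW.npy")
line(sel(V,(630,830),(-330,-150),(104,116)),"roof side")
f=sel(V,(670,700),(-300,-180),(8,28));line(f,"trayfront");print(np.polyfit(f[:,1],f[:,0],1))
line(sel(V,(670,705),(-310,-170),(30,40)),"bead")
line(sel(V,(700,800),(-310,-170),(36,90)),"specimens")
```

```text
shaft 127 ((429.9465026855469, 150.42022705078125), (31.081241607666016, 89.93496704101562), 2.473722219467163) [416.2 107.1  29.5 434.7 144.3  36.2 446.4 194.7  42.4]
holster top 391 ((446.8846130371094, 247.9363555908203), (98.07618713378906, 40.959373474121094), 85.3360824584961) [425.6 199.5  36.9 445.3 246.7  44.2 469.3 295.5  51.2]
all 563 ((463.19146728515625, 184.92115783691406), (99.94908905029297, 224.64132690429688), 0.6582770347595215) [417.8 106.9  11.8 440.9 229.3  42.4 469.4 295.   50.8]
100 416.1820046098812 433.2685169020902 447.400519016489
110 415.9742352737954 430.4964214087166 444.73877095305875
120 427.81197905218005 432.949765433744 437.6645723964687
130 428.4074721645477 433.98420607446025 440.7843701055762
140 430.7492637300805 435.3167932438802 440.9299769356821
150 431.0642844225913 436.0527382950198 440.4989877857008
160 430.83690189830355 435.2883513530765 440.0775017125997
170 433.2619225764518 438.4001546555823 442.9726068485862
180 433.3255308288185 438.40527108737297 443.76000325815124
190 433.27009513234947 442.62215251333254 461.74811653996426
scale
[... 372 characters left out ...]
238.95108032226562), (149.14796447753906, 182.2654266357422), 87.88539123535156) [ 639.3 -313.1  104.6  695.7 -243.7  110.1  810.  -164.8  115.6]
trayfront 184 ((686.2341918945312, -238.11842346191406), (109.09147644042969, 14.245502471923828), 87.03998565673828) [ 677.6 -291.1    8.3  686.1 -238.5   18.3  694.5 -184.3   27.7]
[  0.1 701.8]
bead 62 ((690.7092895507812, -238.39251708984375), (25.005146026611328, 112.03856658935547), 0.7614611983299255) [ 678.5 -294.1   30.1  685.4 -236.5   32.9  703.1 -182.7   36.1]
specimens 179 ((739.2769165039062, -232.33389282226562), (125.68999481201172, 58.65778350830078), 86.504150390625) [ 720.5 -290.2   36.3  735.2 -240.9   43.5  761.2 -170.2   57.6]
```

The top view shows the holster at px (150,232), with the shaft and blade pointing right (-y) to px (195,236). The scale is at (237,185), the shelf at (307,140) and the beaker at (367,252). In the side view the tray front sits under the shelf at px (303,187). The measured sizes match the ones given.

```bash
cat >> h.py <<'E'
def plan(t,yang):
    """roll first, then dp (tool axes after roll) to bring TCP to t with tool y at world angle yang (deg)"""
    o=r.get_obs();M=R.from_quat(o["orientation"]).as_matrix();c=np.degrees(np.arctan2(M[1,1],M[0,1]))
    roll=-np.radians(yang-c);M2=M@R.from_rotvec([0,0,roll]).as_matrix()
    print("t",o["time"],"tcp",np.round(o["ee_pos"],1),"yang",round(c,2),"tilt",np.round(M[:,2],3),"q6",np.round(o["joint_pos"][5],2),"roll",round(roll,3),"dp",np.round(M2.T@(np.array(t)-o["ee_pos"]),1))
E
python3 - <<'E'
from h import *
np.set_printoptions(precision=2,suppress=True)
def sel(W,x,y,z):
    p=W.reshape(-1,3);m=(p[:,0]>x[0])&(p[:,0]<x[1])&(p[:,1]>y[0])&(p[:,1]<y[1])&(p[:,2]>z[0])&(p[:,2]<z[1]);return p[m]
W=np.load("topW.npy");V=np.load("sideW.npy")
p=sel(W,(460,700),(-60,105),(20,60));print("scale",cv2.minAreaRect(p[:,:2].astype(np.float32)),np.percentile(p,[1,50,99],axis=0).ravel())
print(cv2.boxPoints(cv2.minAreaRect(p[:,:2].astype(np.float32))))
f=sel(V,(670,700),(-290,-185),(8,28));print("tray slope",np.polyfit(f[:,1]+238,f[:,0],1))
for a in range(-300,-170,20):
    q=sel(W,(620,840),(a,a+20),(100,120));print(a,q[:,0].min(),q[:,0].max(),end=" | ")
    q=sel(V,(620,700),(a,a+20),(101,112));print(np.percentile(q[:,0],[1,5]))
plan([436,146,120],-4.7)
E
```

```text
scale ((593.53564453125, -7.545509338378906), (218.50936889648438, 147.66314697265625), 14.093999862670898) [483.26 -58.52  21.64 595.31   2.17  46.12 694.63  77.73  56.01]
[[ 469.59   37.46]
 [ 505.55 -105.76]
 [ 717.48  -52.55]
 [ 681.52   90.67]]
tray slope [  0.08 685.77]
-300 641.4524747029093 820.5040245282502 | [636.62 639.1 ]
-280 641.9632103091262 819.4165578417595 | [638.94 641.67]
-260 643.4041425035857 819.3959714478415 | [640.35 641.88]
-240 644.4364555832693 821.2806339058134 | [638.24 640.51]
-220 643.0139421585585 821.8939746642315 | [640.32 642.45]
-200 646.5511939096181 821.771600714321 | [643.04 643.84]
-180 646.6330507437184 822.7523559878515 | [643.04 645.06]
t 2.3 tcp [227.5 635.5 231.3] yang 70.3 tilt [ 0.  0. -1.] q6 -0.04 roll 1.309 dp [-470.8  247.9  111.3]
```

Request:
{"op": "jog_arm", "data": {
  "dp": [
    [0, 0, 0],
    [0, 0, 0],
    [0, 0, 0],
    [0, 0, 0],
    [0, 0, 0],
    [0, 0, 0],
    [0, 0, 0],
    [0, 0, 0]
  ],
  "roll": [0.1636, 0.1636, 0.1636, 0.1636, 0.1636, 0.1636, 0.1636, 0.1636],
  "jaw": 0
}}

```text
time: 3.3
ee_pos: [227.5, 635.5, 231.3]
orientation: [0.737, 0.676, 0.0, -0.0]
contact_force: [-0.6, -0.1, -0.1]
width: 0.997
finger_force: 0.0
```

Request:
{"op": "jog_arm", "data": {
  "dp": [
    [-39, 20.6, 9],
    [-39, 20.6, 9],
    [-39, 20.6, 9],
    [-39, 20.6, 9],
    [-39, 20.6, 9],
    [-39, 20.6, 9],
    [-39, 20.6, 9],
    [-39, 20.6, 9],
    [-39, 20.6, 9],
    [-39, 20.6, 9],
    [-39, 20.6, 9],
    [-39, 20.6, 9]
  ],
  "roll": [0, 0, 0, 0, 0, 0, 0, 0, 0, 0, 0, 0]
}}

```text
time: 4.8
ee_pos: [436.3, 147.6, 123.4]
orientation: [0.735, 0.678, 0.001, 0.0]
contact_force: [-1.1, 0.9, -0.6]
width: 1.001
finger_force: 0.0
```

Run:
```python
from h import *
plan([435.5,145,14],-4.7)
s=r.snapshot("side");save(s,"side1")
```

```text
t 4.8 tcp [436.3 147.6 123.4] yang -4.68 tilt [ 0.001  0.    -1.   ] q6 0.35 roll 0.0 dp [ -2.7  -0.7 109.4]
```

Request:
{"op": "jog_arm", "data": {
  "dp": [
    [-1.5, -0.7, 20],
    [-1.2, 0, 20],
    [0, 0, 20],
    [0, 0, 20],
    [0, 0, 15],
    [0, 0, 9],
    [0, 0, 5],
    [0, 0, 0]
  ],
  "roll": [0, 0, 0, 0, 0, 0, 0, 0]
}}

```text
time: 5.85
ee_pos: [434.8, 146.3, 14.3]
orientation: [0.735, 0.678, -0.0, -0.0]
contact_force: [-0.7, -0.2, 0.5]
width: 1.004
finger_force: 0.0
```

Request:
{"op": "jog_arm", "data": {
  "dp": [
    [0, 0, 0],
    [0, 0, 0],
    [0, 0, 0],
    [0, 0, 0],
    [0, 0, 0],
    [0, 0, 0],
    [0, 0, 0],
    [0, 0, 0]
  ],
  "roll": [0, 0, 0, 0, 0, 0, 0, 0],
  "jaw": 1
}}

```text
time: 6.85
ee_pos: [435.0, 146.3, 14.5]
orientation: [0.735, 0.678, 0.0, 0.0]
contact_force: [-1.6, -0.3, 4.2]
width: 0.12
finger_force: 59.1
```

Request:
{"op": "jog_arm", "data": {
  "dp": [
    [0, 0, -2],
    [-5, 0, -1],
    [-10, 0, 0],
    [-15, 0, 0],
    [-15, 0, 0],
    [-15, 0, 0],
    [-15, 0, 0],
    [-15, 0, 0],
    [-15, 0, 0],
    [-15, 0, 0],
    [-10, 0, 0],
    [0, 0, 0]
  ],
  "roll": [0, 0, 0, 0, 0, 0, 0, 0, 0, 0, 0, 0]
}}

```text
time: 8.35
ee_pos: [424.1, 16.0, 17.3]
orientation: [0.736, 0.677, 0.0, -0.0]
contact_force: [0.1, 1.0, -1.1]
width: 0.127
finger_force: 58.4
```

Run:
```python
from h import *
plan([405,16,17],-4.7); o=r.get_obs();print(o["contact_force"],o["width"],o["finger_force"])
s=r.snapshot("top");save(s,"top1")
cv2.imwrite("pics/top1c.png",cv2.resize(s["image"][130:290,120:330,::-1],None,fx=3,fy=3))
```

```text
t 8.35 tcp [424.1  16.   17.3] yang -4.77 tilt [ 0.  0. -1.] q6 0.06 roll -0.001 dp [ -1.6 -19.    0.3]
[ 0.1175304   1.01546987 -1.0745315 ] 0.12650305455315114 58.40668559074402
```

View pics/top1c.png

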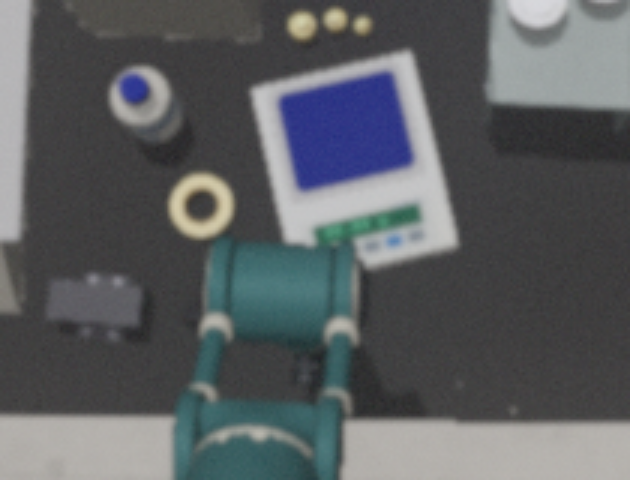

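Request:
{"op": "jog_arm", "data": {
  "dp": [
    [0, -8, 0],
    [0, -7, 0],
    [0, 0, 0],
    [0, 0, 1.5],
    [0, 0, 1],
    [0, 0, 0.5],
    [0, 0, 0],
    [0, 0, 0]
  ],
  "roll": [0, 0, 0, 0, 0, 0, 0, 0]
}}

```text
time: 9.4
ee_pos: [409.4, 17.9, 14.6]
orientation: [0.735, 0.678, 0.0, 0.0]
contact_force: [-1.3, 1.0, 3.1]
width: 0.125
finger_force: 59.1
```

Request:
{"op": "jog_arm", "data": {
  "dp": [
    [0, 0, 0],
    [0, 0, 0],
    [0, 0, 0],
    [0, 0, 0],
    [0, 0, 0],
    [0, 0, 0]
  ],
  "roll": [0, 0, 0, 0, 0, 0],
  "jaw": 0.5
}}

```text
time: 10.15
ee_pos: [409.2, 17.9, 14.3]
orientation: [0.735, 0.678, -0.0, -0.0]
contact_force: [-0.0, 0.1, 0.2]
width: 0.498
finger_force: 0.0
```

Request:
{"op": "jog_arm", "data": {
  "dp": [
    [0, 0, -5],
    [0, 0, -15],
    [0, 0, -20],
    [0, 0, -20],
    [0, 0, -20],
    [20, 0, -10],
    [30, 0, 0],
    [30, 0, 0],
    [15, 0, 0],
    [0, 0, 0]
  ],
  "roll": [0, 0, 0, 0, 0, 0, 0, 0, 0, 0]
}}

```text
time: 11.4
ee_pos: [417.2, 113.1, 104.9]
orientation: [0.735, 0.678, 0.0, 0.0]
contact_force: [-0.7, -0.1, 1.3]
width: 0.499
finger_force: 0.0
```

Run:
```python
from h import *
np.set_printoptions(precision=1,suppress=True)
plan([416,110,14],-4.7)
for n in("top","side"):
    s=r.snapshot(n);W=cloud(s)
    p=W.reshape(-1,3);p=p[(p[:,0]>370)&(p[:,0]<460)&(p[:,1]>-60)&(p[:,1]<185)&(p[:,2]>22)&(p[:,2]<42)]
    for a in range(-50,180,20):
        q=p[(p[:,1]>a)&(p[:,1]<=a+20)]
        if len(q)>3:print(n,a,len(q),q.min(0),q.mean(0),q.max(0))
im=[cv2.resize(s["image"][100:300,100:300,::-1],None,fx=2.9,fy=2.9)]
cv2.imwrite("pics/side2.png",im[0])
```

```text
t 11.4 tcp [417.2 113.1 104.9] yang -4.57 tilt [ 0. -0. -1.] q6 0.29 roll 0.002 dp [-3.2 -1.  90.9]
top -30 33 [389.5 -20.3  22.1] [406.4 -16.6  35.6] [424.3 -10.4  41.7]
top -10 24 [402.4  -7.7  27.4] [409.2   0.2  36. ] [414.6   8.2  40.9]
top 10 24 [404.7  11.   28.4] [409.9  19.1  35.6] [416.8  27.6  41.2]
top 30 26 [407.2  30.1  28.3] [412.4  39.7  34.9] [417.4  49.4  41. ]
top 50 25 [407.5  52.   30.4] [413.7  59.7  36.3] [420.2  68.   41.4]
top 70 41 [404.2  70.6  22.3] [416.   79.6  31.1] [426.4  88.4  41.9]
top 90 37 [407.1  90.   23. ] [416.3  97.7  29.5] [426.6 106.8  35.2]
side -30 49 [386.2 -21.9  22.4] [402.9 -17.2  31.9] [423.1 -10.4  38.1]
side -10 33 [399.5  -9.6  25.5] [404.9  -0.3  33.3] [413.2   9.3  39.4]
side 10 33 [400.2  10.3  25.3] [406.5  18.4  33.4] [413.8  28.2  39.1]
```

Request:
{"op": "jog_arm", "data": {
  "dp": [
    [-0.5, 0.3, 25],
    [0, 0, 25],
    [0, 0, 20],
    [0, 0, 15],
    [0, 0, 10],
    [0, 0, 5],
    [0, 0, 0]
  ],
  "roll": [0, 0, 0, 0, 0, 0, 0]
}}

```text
time: 12.38
ee_pos: [417.2, 112.0, 4.3]
orientation: [0.735, 0.678, -0.0, -0.0]
contact_force: [0.0, 0.4, 1.0]
width: 0.499
finger_force: 0.0
```

Request:
{"op": "jog_arm", "data": {
  "dp": [
    [0, 0, 0],
    [0, 0, 0],
    [0, 0, 0],
    [0, 0, 0],
    [0, 0, 0],
    [0, 0, 0],
    [0, 0, 0]
  ],
  "roll": [0, 0, 0, 0, 0, 0, 0],
  "jaw": 1
}}

```text
time: 13.25
ee_pos: [418.1, 112.3, 5.1]
orientation: [0.735, 0.678, 0.001, 0.0]
contact_force: [-0.5, 0.6, 6.1]
width: 0.246
finger_force: 60.2
```

Request:
{"op": "jog_arm", "data": {
  "dp": [
    [0, 0, -10],
    [0, 0, -20],
    [0, 0, -30],
    [0, 0, -25],
    [-26.2, 4.9, 0],
    [-26.2, 4.9, 0],
    [-26.2, 4.9, 0],
    [-26.2, 4.9, 0],
    [-26.2, 4.9, 0],
    [-26.2, 4.9, 0],
    [-26.2, 4.9, 0],
    [-26.2, 4.9, 0]
  ],
  "roll": [0, 0, 0, 0, 0, 0, 0, 0, 0, 0, 0, 0]
}}

```text
time: 14.75
ee_pos: [438.4, -100.7, 89.1]
orientation: [0.735, 0.678, -0.0, -0.0]
contact_force: [0.8, -0.5, -1.3]
width: 0.248
finger_force: 59.3
```

Request:
{"op": "jog_arm", "data": {
  "dp": [
    [0, 0, 0],
    [0, 0, 0],
    [0, 0, 0],
    [0, 0, 0],
    [0, 0, 0],
    [0, 0, 0],
    [0, 0, 0],
    [0, 0, 0],
    [0, 0, 0],
    [0, 0, 0],
    [0, 0, 0],
    [0, 0, 0]
  ],
  "roll": [-0.1, -0.16, -0.16, -0.16, -0.16, -0.16, -0.16, -0.16, -0.16, -0.13, -0.1, 0]
}}

```text
time: 16.25
ee_pos: [438.4, -99.9, 89.1]
orientation: [0.022, 1.0, 0.0, -0.001]
contact_force: [-0.2, -0.0, -1.3]
width: 0.245
finger_force: 59.3
```

Run:
```python
from h import *
plan([480,-231.5,54],87.6)
```

```text
t 16.25 tcp [438.4 -99.9  89.1] yang 87.5 tilt [-0.001  0.    -1.   ] q6 -1.81 roll -0.002 dp [ -47.1 -129.8   35. ]
```

Request:
{"op": "jog_arm", "data": {
  "dp": [
    [-5, -15, 3],
    [-5, -20, 4],
    [-6, -20, 5],
    [-6, -20, 5],
    [-6, -20, 5],
    [-6, -20, 5],
    [-6, -10, 4],
    [-7, -5, 4],
    [0, 0, 0]
  ],
  "roll": [0, 0, 0, 0, 0, 0, 0, 0, 0]
}}

```text
time: 17.38
ee_pos: [480.9, -231.9, 53.9]
orientation: [0.021, 1.0, 0.0, -0.0]
contact_force: [-0.7, 0.5, -1.7]
width: 0.245
finger_force: 59.2
```

Run:
```python
from h import *
np.set_printoptions(precision=1,suppress=True)
plan([571,-235.5,54],87.6)
for n in("top","side"):
    s=r.snapshot(n);W=cloud(s)
    p=W.reshape(-1,3);p=p[(p[:,0]>530)&(p[:,0]<634)&(p[:,1]>-280)&(p[:,1]<-190)&(p[:,2]>30)&(p[:,2]<120)]
    print(n,len(p))
    for a in range(530,634,15):
        q=p[(p[:,0]>a)&(p[:,0]<=a+15)]
        if len(q)>2:print(a,len(q),q.min(0),q.mean(0),q.max(0))
cv2.imwrite("pics/side3.png",cv2.resize(s["image"][110:290,230:430,::-1],None,fx=3.3,fy=3.3))
p=W.reshape(-1,3);p=p[(p[:,0]>665)&(p[:,0]<705)&(p[:,1]>-300)&(p[:,1]<-175)&(p[:,2]>8)&(p[:,2]<28)]
print(len(p),np.polyfit(p[:,1]+238,p[:,0],1))
```

```text
t 17.375 tcp [ 480.9 -231.9   53.9] yang 87.56 tilt [-0.  0. -1.] q6 -2.02 roll -0.001 dp [-90.2   0.2  -0.1]
top 24
575 4 [ 576.5 -243.9   78.1] [ 582.6 -241.5   83.4] [ 588.  -238.1   88.8]
605 18 [ 606.7 -256.7   46.8] [ 610.6 -239.7   78.6] [ 613.4 -221.5   88. ]
side 23
530 7 [ 534.9 -236.3   82.8] [ 538.6 -233.5   84.8] [ 544.9 -230.8   85.8]
605 12 [ 605.5 -255.8   51.1] [ 607.6 -248.8   58.1] [ 613.6 -222.4   67.1]
49 [  0.  685.3]
```

View pics/side3.png

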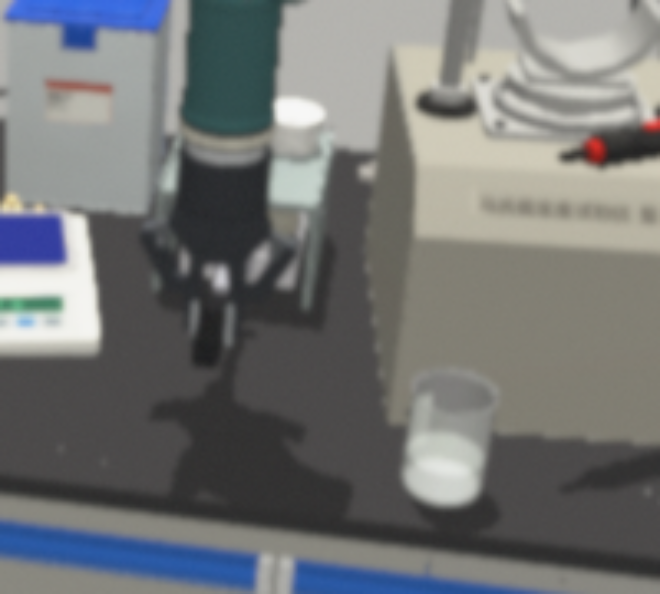

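The side view shows the gripper holding the handle just in front of the shelf, at crop px (210,330). Measured: blade middle at y ≈ -239, its underside at ≈ 49 and the shaft top at ≈ 86. That fits between the lip (33.5) and the roof (100).

Request:
{"op": "jog_arm", "data": {
  "dp": [
    [-8, 0, 0],
    [-12, 0, 0],
    [-12, 0, 0],
    [-12, 0, 0],
    [-12, 0, 0],
    [-12, 0, 0],
    [-12, 0, 0],
    [-10, 0, 0],
    [-5, 0, 0],
    [0, 0, 0],
    [0, 0, 0]
  ],
  "roll": [0, 0, 0, 0, 0, 0, 0, 0, 0, 0, 0]
}}

```text
time: 18.85
ee_pos: [575.0, -235.9, 54.1]
orientation: [0.021, 1.0, 0.0, -0.0]
contact_force: [0.9, 0.3, -0.7]
width: 0.245
finger_force: 59.2
```

Request:
{"op": "jog_arm", "data": {
  "dp": [
    [0, 0, 5],
    [0, 0, 6],
    [0, 0, 6],
    [0, 0, 6],
    [0, 0, 6],
    [0, 0, 4],
    [0, 0, 2],
    [0, 0, 0]
  ],
  "roll": [0, 0, 0, 0, 0, 0, 0, 0]
}}

```text
time: 19.85
ee_pos: [575.4, -236.0, 19.1]
orientation: [0.021, 1.0, 0.0, -0.0]
contact_force: [-0.5, -0.0, -0.6]
width: 0.243
finger_force: 59.2
```

Request:
{"op": "jog_arm", "data": {
  "dp": [
    [0, 0, 2],
    [4, 0, 0],
    [4, 0, 0],
    [4, 0, 0],
    [4, 0, 0],
    [4, 0, 0],
    [4, 0, 0],
    [4, 0, 0],
    [4, 0, 0]
  ],
  "roll": [0, 0, 0, 0, 0, 0, 0, 0, 0]
}}

```text
time: 20.98
ee_pos: [543.6, -234.7, 17.5]
orientation: [0.021, 1.0, -0.0, 0.0]
contact_force: [4.0, -0.9, -1.6]
width: 0.245
finger_force: 59.1
```

```bash
cat > tray.py <<'E'
from h import *
np.set_printoptions(precision=1,suppress=True)
plan([0,0,0],87.6)
for n in("side","top"):
    s=r.snapshot(n);W=cloud(s);save(s,n+"L")
    for t in ("tray","stone_core","mortar_cube"):
        b=r.boxes_of(s,t);c=r.cut_out(s,t)
        if b:print(n,t,b[0]["conf"],toworld(s,b[0]["location"]))
        if c:
            p=W[c[0]["region"]];p=p[~np.isnan(p[:,0])]
            if len(p)>5:print("  cut",c[0]["conf"],len(p),np.percentile(p,[2,50,98],axis=0).ravel())
E
python3 tray.py
```

```text
t 20.975 tcp [ 543.6 -234.7   17.5] yang 87.56 tilt [ 0. -0. -1.] q6 -1.98 roll -0.001 dp [553.  211.8  17. ]
side tray 0.51 [ 665.1 -255.8   18.1]
  cut 0.71 34 [ 658.7 -268.4   11.4  664.3 -260.    25.3  703.2 -189.1   34.4]
  cut 0.41 22 [ 709.  -285.8   41.6  726.9 -278.9   43.9  740.2 -271.7   45.5]
```

Request:
{"op": "jog_arm", "data": {
  "dp": [
    [2, 0, 0],
    [4, 0, 0],
    [5, 0, 0],
    [5, 0, 0],
    [5, 0, 0],
    [5, 0, 0],
    [5, 0, 0],
    [5, 0, 0],
    [5, 0, 0],
    [5, 0, 0],
    [4, 0, 0],
    [2, 0, 0]
  ],
  "roll": [0, 0, 0, 0, 0, 0, 0, 0, 0, 0, 0, 0]
}}

```text
time: 23.18
ee_pos: [491.3, -232.4, 17.3]
orientation: [0.021, 1.0, -0.0, 0.0]
contact_force: [3.7, 0.3, -2.4]
width: 0.242
finger_force: 59.1
```

```bash
python3 tray.py
```

```text
t 23.175 tcp [ 491.3 -232.4   17.3] yang 87.55 tilt [ 0. -0. -1.] q6 -2.02 roll -0.001 dp [500.6 211.6  17.3]
side tray 0.56 [ 615.3 -258.    14.9]
  cut 0.48 17 [ 605.  -263.6   14.8  610.9 -259.9   22.5  615.8 -254.7   33.6]
side mortar_cube 0.54 [ 666.6 -277.1   44.4]
top tray 0.74 [ 643.2 -235.5    3.4]
  cut 0.93 435 [ 610.3 -290.4   -1.2  641.  -233.1    8.6  664.  -182.3   44.1]
```

Request:
{"op": "jog_arm", "data": {
  "dp": [
    [2, 0, 0],
    [4, 0, 0],
    [5, 0, 0],
    [5, 0, 0],
    [5, 0, 0],
    [5, 0, 0],
    [5, 0, 0],
    [5, 0, 0],
    [5, 0, 0],
    [5, 0, 0],
    [5, 0, 0],
    [5, 0, 0]
  ],
  "roll": [0, 0, 0, 0, 0, 0, 0, 0, 0, 0, 0, 0]
}}

```text
time: 25.38
ee_pos: [435.3, -230.0, 17.3]
orientation: [0.021, 1.0, -0.0, 0.0]
contact_force: [2.7, -0.2, -2.8]
width: 0.244
finger_force: 59.1
```

Request:
{"op": "jog_arm", "data": {
  "dp": [
    [5, 0, 0],
    [5, 0, 0],
    [5, 0, 0],
    [5, 0, 0],
    [5, 0, 0],
    [5, 0, 0],
    [5, 0, 0],
    [4, 0, 0],
    [3, 0, 0],
    [1, 0, 0],
    [0, 0, 0]
  ],
  "roll": [0, 0, 0, 0, 0, 0, 0, 0, 0, 0, 0]
}}

```text
time: 26.75
ee_pos: [392.4, -228.2, 17.3]
orientation: [0.021, 1.0, 0.0, -0.0]
contact_force: [2.9, 0.1, -1.6]
width: 0.242
finger_force: 59.2
```

```bash
python3 tray.py
python3 - <<'E'
import cv2
a=cv2.imread("pics/topL.png")[100:290,230:400];b=cv2.imread("pics/sideL.png")[110:300,230:400]
cv2.imwrite("pics/out.png",cv2.resize(cv2.hconcat([a,b]),None,fx=2.3,fy=2.3))
E
```

```text
t 26.75 tcp [ 392.4 -228.2   17.3] yang 87.56 tilt [-0.  0. -1.] q6 -2.11 roll -0.001 dp [401.6 211.5  17.4]
  cut 0.48 37 [ 508.5 -260.2    6.3  512.6 -252.5   17.8  518.2 -181.9   30.4]
side stone_core 0.67 [ 736.7 -284.8  108.7]
side mortar_cube 0.38 [ 567.1 -272.9   45.2]
  cut 0.42 70 [ 549.9 -282.5   31.   566.1 -272.7   43.4  594.7 -260.3   46.4]
top tray 0.69 [ 549.5 -237.5    6.5]
  cut 0.77 721 [ 512.4 -290.    -0.8  547.8 -238.9   15.1  612.6 -178.8   47.8]
top stone_core 0.69 [ 581.1 -208.2   56.4]
  cut 0.76 202 [ 560.  -233.4   19.5  579.6 -211.5   57.3  602.4 -190.3   63.7]
top mortar_cube 0.77 [ 573.5 -259.7   43.7]
  cut 0.65 496 [416.1 201.3  -1.1 443.9 247.4  43.4 474.4 291.9  50.6]
```

View pics/out.png

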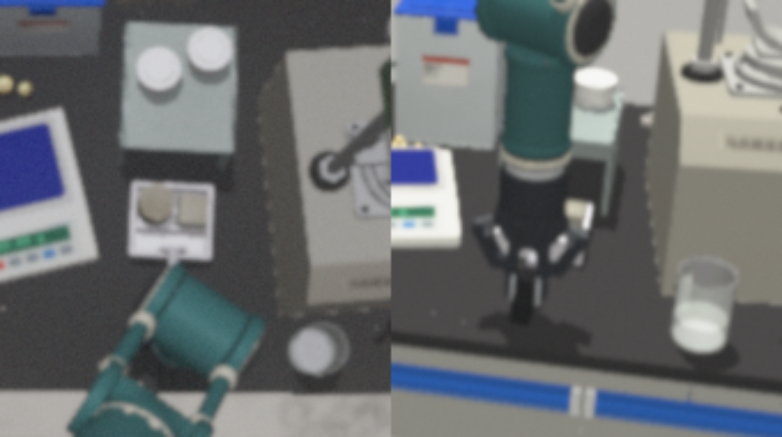

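The tray is fully out: front x ≈ 512, rear ≈ 613, shelf edge ≈ 642. The core and cube are upright, with tops at 57 and 44. Next I unhook the blade and lay the hook down to the left.

Request:
{"op": "jog_arm", "data": {
  "dp": [
    [-4, 0, 0],
    [-5, 0, 0],
    [0, 0, 0],
    [0, 0, -6],
    [0, 0, -10],
    [0, 0, -12],
    [0, 0, -12],
    [0, 0, -10],
    [0, 0, 0]
  ],
  "roll": [0, 0, 0, 0, 0, 0, 0, 0, 0]
}}

```text
time: 28.58
ee_pos: [402.5, -229.2, 68.6]
orientation: [0.021, 1.0, -0.001, 0.001]
contact_force: [0.7, -0.2, -1.2]
width: 0.247
finger_force: 59.2
```

Request:
{"op": "jog_arm", "data": {
  "dp": [
    [0, 8, 0],
    [0, 15, 0],
    [0, 20, 0],
    [0, 20, 0],
    [0, 20, 0],
    [0, 15, 0],
    [0, 8, 0],
    [0, 0, 0]
  ],
  "roll": [0, 0, 0, 0, 0, 0, 0, 0]
}}

```text
time: 29.58
ee_pos: [406.1, -122.2, 67.2]
orientation: [0.021, 1.0, -0.0, -0.0]
contact_force: [-0.2, 0.1, -1.0]
width: 0.245
finger_force: 59.3
```

Request:
{"op": "jog_arm", "data": {
  "dp": [
    [0, 0, 10],
    [0, 0, 15],
    [0, 0, 15],
    [0, 0, 10],
    [0, 0, 4],
    [0, 0, 3],
    [0, 0, 2],
    [0, 0, 2],
    [0, 0, 0],
    [0, 0, 0]
  ],
  "roll": [0, 0, 0, 0, 0, 0, 0, 0, 0, 0]
}}

```text
time: 30.82
ee_pos: [405.7, -122.8, 11.2]
orientation: [0.021, 1.0, 0.0, -0.002]
contact_force: [-24.9, 5.0, 57.0]
width: 0.244
finger_force: 68.2
```

Request:
{"op": "jog_arm", "data": {
  "dp": [
    [0, 0, -6],
    [0, 0, 0],
    [0, 0, 0]
  ],
  "roll": [0, 0, 0]
}}

```text
time: 31.2
ee_pos: [406.7, -122.7, 12.1]
orientation: [0.021, 1.0, -0.0, 0.001]
contact_force: [0.8, -0.9, 1.2]
width: 0.243
finger_force: 60.3
```

Run:
```python
from h import *
np.set_printoptions(precision=1,suppress=True)
plan([0,0,0],87.6);print(r.get_obs()["contact_force"])
a=r.snapshot("top");b=r.snapshot("side");W=cloud(a)
for n,W in(("top",W),("side",cloud(b))):
    p=W.reshape(-1,3);p=p[(p[:,0]>440)&(p[:,0]<560)&(p[:,1]>-170)&(p[:,1]<-70)]
    q=p[p[:,2]>8]
    for x in range(440,560,15):
        w=q[(q[:,0]>x)&(q[:,0]<=x+15)]
        if len(w)>2:print(n,x,len(w),w.min(0),w.mean(0),w.max(0))
    print(np.percentile(p[:,2],[2,20,50]))
cv2.imwrite("pics/bump.png",cv2.resize(cv2.hconcat([a["image"][120:290,210:350,::-1],b["image"][130:300,200:400,::-1]]),None,fx=2.3,fy=2.3))
```

```text
t 31.2 tcp [ 406.7 -122.7   12.1] yang 87.55 tilt [ 0. -0. -1.] q6 -1.88 roll -0.001 dp [411.5 105.6  11.6]
[ 0.8 -0.9  1.2]
top 440 128 [ 440.1 -143.2  351.9] [ 446.2 -100.1  387. ] [454.8 -70.9 405.1]
top 455 24 [ 455.4 -104.4  371.3] [459.2 -90.5 381.5] [465.5 -80.4 391.3]
top 485 14 [ 490.8 -151.4    8.4] [ 495.6 -130.5   55.3] [ 500.  -124.8   62.7]
top 500 58 [ 500.1 -134.2   14.5] [ 509.3 -108.4   35.6] [514.8 -71.5  65. ]
top 515 106 [ 515.  -167.3    8.7] [ 522.6 -104.2   34.5] [529.8 -71.5  73.2]
top 530 97 [ 530.  -154.5    8.4] [ 536.4 -103.8   40.2] [544.6 -71.3  69.5]
top 545 79 [ 545.1 -121.9   26.7] [552.1 -96.7  35.3] [559.9 -71.3  43.4]
[-4.7  1.2 30.5]
side 440 5 [ 441.1 -121.6   40.7] [ 443.7 -120.7   44.9] [ 446.8 -119.    50.8]
side 485 3 [ 496.7 -100.1   15.4] [497.7 -85.1  19.7] [499.  -75.9  22.5]
side 500 23 [ 501.5 -110.     8.9] [506.4 -90.8  18.6] [511.7 -70.2  27. ]
[-3.3 -1.5 -0.1]
```

View pics/bump.png

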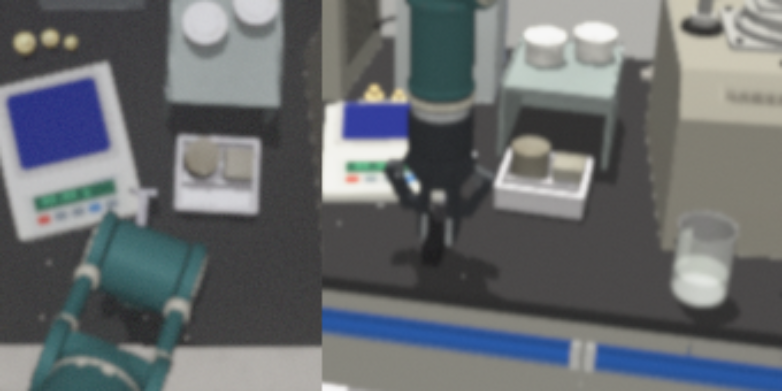

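Crop left half, px (145,195): I lowered the blade onto the scale's right front edge, and the hook is now pitched up about 10° in the grip. The tray, core and cube look fine. I'll move it to the free strip in front of the scale.

Request:
{"op": "jog_arm", "data": {
  "dp": [
    [0, 0, -10],
    [0, 0, -20],
    [0, 0, -25],
    [0, 0, -25],
    [0, 10, 0],
    [0, 20, 0],
    [0, 25, 0],
    [0, 25, 0],
    [0, 25, 0],
    [0, 20, 0],
    [0, 10, 0],
    [0, 0, 0]
  ],
  "roll": [0, 0, 0, 0, 0, 0, 0, 0, 0, 0, 0, 0]
}}

```text
time: 32.8
ee_pos: [411.1, 12.8, 91.5]
orientation: [0.021, 1.0, -0.0, -0.001]
contact_force: [-0.2, -0.1, -1.5]
width: 0.247
finger_force: 59.9
```

Request:
{"op": "jog_arm", "data": {
  "dp": [
    [0, 0, 0],
    [0, 0, 0],
    [0, 0, 0],
    [0, 0, 0],
    [0, 0, 0],
    [0, 0, 0],
    [0, 0, 0],
    [0, 0, 0],
    [0, 0, 0],
    [0, 0, 0],
    [0, 0, 0],
    [0, 0, 0]
  ],
  "roll": [0.1, 0.16, 0.16, 0.16, 0.16, 0.16, 0.16, 0.16, 0.16, 0.13, 0.1, 0]
}}

```text
time: 34.3
ee_pos: [411.7, 11.6, 92.0]
orientation: [0.735, 0.678, -0.0, -0.0]
contact_force: [-1.3, -0.8, -1.1]
width: 0.246
finger_force: 59.9
```

```bash
cat > look.py <<'E'
from h import *
import sys
np.set_printoptions(precision=1,suppress=True)
plan([400,12,25],-4.7);o=r.get_obs();print(o["contact_force"]);y0=o["ee_pos"][1];x0=o["ee_pos"][0]
for n in("top","side"):
    s=r.snapshot(n);save(s,sys.argv[1]+n);p=cloud(s).reshape(-1,3);p=p[(p[:,0]>x0-60)&(p[:,0]<x0+30)&(p[:,1]>y0-165)&(p[:,1]<y0+60)&(p[:,2]>8)&(p[:,2]<o["ee_pos"][2]+60)]
    for a in range(-165,60,15):
        q=p[(p[:,1]>y0+a)&(p[:,1]<=y0+a+15)]
        if len(q)>2:print(n,a,len(q),q.min(0),q.mean(0),q.max(0))
E
python3 look.py a
```

```text
t 34.3 tcp [411.7  11.6  92. ] yang -4.68 tilt [-0. -0. -1.] q6 0.05 roll 0.0 dp [ -0.5 -11.7  67. ]
[-1.3 -0.8 -1.1]
top -150 4 [ 409.5 -124.2  115.5] [ 414.1 -124.2  116.8] [ 418.5 -124.2  118.6]
top -135 50 [ 384.5 -121.4  115.6] [ 400.9 -116.5  138.7] [ 419.2 -109.3  150.3]
top -120 20 [ 398.6 -106.5  136.2] [ 403.3 -100.7  141.3] [408.  -94.9 147.6]
top -105 24 [398.7 -92.1 131.9] [404.5 -86.  139.7] [410.7 -80.4 145.3]
top -90 22 [399.6 -77.6  10.9] [407.  -72.1 131.1] [429.6 -65.8 141.2]
top -75 23 [401.4 -63.1 129.5] [406.4 -56.1 135.3] [413.5 -48.4 142. ]
top -60 14 [402.3 -48.4 121.9] [407.7 -44.3 129.9] [413.7 -39.3 134.5]
top -15 7 [365.9  -0.3 137.9] [374.6   2.9 145.3] [380.3   8.2 148.9]
side -135 96 [ 380.4 -123.3  109.9] [ 396.6 -117.5  130.1] [ 419.5 -108.9  145.8]
side -120 28 [ 393.5 -108.1  134.4] [ 399.1 -101.2  139.6] [408.9 -94.2 143.1]
side -105 28 [395.3 -93.2 131.2] [401.2 -86.  137.1] [409.  -78.5 142.3]
side -90 26 [396.1 -78.1 128. ] [401.6 -71.3 134.8] [413.  -63.7 139.3]
side -75 27 [398.7 -63.  125.8] [403.7 -56.2 132. ] [414.7 -49.7 135.5]
side -60 28 [400.3 -48.3 124.8] [405.1 -40.9 129.5] [417.9 -33.6 135.1]
side -45 74 [395.7 -33.2  92.9] [403.3 -25.4 113.4] [416.  -18.5 131.3]
side -30 70 [394.  -18.3  91. ] [401.2 -10.9 109.3] [417.4  -3.5 122.6]
side -15 160 [362.2  -3.4  88.6] [399.6   2.7 125.1] [441.1  11.4 151.6]
side 0 71 [364.8  11.6  86.5] [385.2  17.8 121.4] [435.3  25.6 151.8]
side 15 63 [399.6  27.1  83.6] [404.2  34.  101. ] [415.6  41.2 115.4]
side 30 49 [400.3  41.8  82. ] [406.9  47.3 100.8] [422.4  53.8 112.5]
```

Request:
{"op": "jog_arm", "data": {
  "dp": [
    [0, 0, 10],
    [0, 0, 20],
    [0, 0, 20],
    [0, 0, 15],
    [0, 0, 8],
    [0, 0, 4],
    [0, 0, 2],
    [0, 0, 0.5],
    [0, 0, 0]
  ],
  "roll": [0, 0, 0, 0, 0, 0, 0, 0, 0]
}}

```text
time: 35.52
ee_pos: [412.3, 12.2, 13.2]
orientation: [0.735, 0.678, 0.0, 0.0]
contact_force: [0.0, -0.2, -1.9]
width: 0.246
finger_force: 59.9
```

Request:
{"op": "jog_arm", "data": {
  "dp": [
    [0, 0, 1],
    [0, 0, 1],
    [0, 0, 0]
  ],
  "roll": [0, 0, 0]
}}

```text
time: 35.9
ee_pos: [412.3, 12.1, 11.4]
orientation: [0.735, 0.678, 0.0, 0.0]
contact_force: [-1.0, -1.2, 4.8]
width: 0.249
finger_force: 60.9
```

Request:
{"op": "jog_arm", "data": {
  "dp": [
    [0, 0, 1],
    [0, 0, 1],
    [0, 0, 0]
  ],
  "roll": [0, 0, 0]
}}

```text
time: 36.28
ee_pos: [412.6, 11.6, 10.4]
orientation: [0.735, 0.678, -0.0, 0.0]
contact_force: [-5.6, -3.9, 15.8]
width: 0.246
finger_force: 62.5
```

Request:
{"op": "jog_arm", "data": {
  "dp": [
    [0, 0, 1],
    [0, 0, 1],
    [0, 0, 0]
  ],
  "roll": [0, 0, 0]
}}

```text
time: 36.65
ee_pos: [413.4, 11.0, 8.8]
orientation: [0.735, 0.678, -0.0, 0.001]
contact_force: [-4.5, -6.1, 16.4]
width: 0.247
finger_force: 62.8
```

Slipping back toward level at about 16 N. I'll keep going to nominal height.

Request:
{"op": "jog_arm", "data": {
  "dp": [
    [0, 0, 1],
    [0, 0, 1],
    [0, 0, 0]
  ],
  "roll": [0, 0, 0]
}}

```text
time: 37.02
ee_pos: [413.8, 10.5, 7.1]
orientation: [0.735, 0.678, -0.0, 0.002]
contact_force: [-5.8, -9.8, 18.8]
width: 0.242
finger_force: 63.6
```

Request:
{"op": "jog_arm", "data": {
  "dp": [
    [0, 0, 1],
    [0, 0, 1],
    [0, 0, 0]
  ],
  "roll": [0, 0, 0]
}}

```text
time: 37.4
ee_pos: [414.7, 10.4, 5.5]
orientation: [0.735, 0.678, 0.0, 0.003]
contact_force: [-4.6, -10.3, 20.0]
width: 0.247
finger_force: 64.5
```

```bash
python3 look.py b | grep -E "^t |top|\["
```

```text
t 37.4 tcp [414.7  10.4   5.5] yang -4.59 tilt [ 0. -0. -1.] q6 0.05 roll 0.002 dp [  0.3 -14.7 -19.5]
[ -4.6 -10.3  20. ]
top -135 39 [ 387.3 -123.3   10.9] [ 404.4 -118.2   38.9] [ 421.9 -110.2   46.4]
top -120 20 [ 402.1 -107.2   35.5] [ 407.2 -100.9   41.1] [412.  -94.7  48.5]
top -105 17 [402.4 -91.7   9.3] [408.8 -86.9  39.8] [436.2 -82.3  48.2]
top -90 22 [391.8 -79.3   8.3] [408.9 -73.4  38.8] [414.8 -66.7  44.4]
top -75 21 [385.3 -63.8   8.3] [408.8 -57.7  38.3] [414.9 -51.   44.9]
top -60 10 [405.2 -48.2   8.1] [410.7 -46.2  36.8] [420.  -42.   41.9]
top -15 4 [376.2  -0.6  52.8] [379.7   0.5  59.5] [382.1   2.5  64.7]
side -135 89 [ 384.2 -124.6    8.1] [ 399.3 -119.5   29.9] [ 423.6 -109.8   45.7]
side -120 28 [ 395.7 -109.4   33.4] [ 403.1 -102.3   39.5] [413.3 -95.1  42.7]
side -105 29 [399.2 -93.9  31.4] [404.3 -87.   38.4] [412.9 -80.   41.9]
side -90 27 [398.8 -79.5  29.9] [404.9 -71.8  37.6] [413.  -64.9  43. ]
side -75 26 [401.4 -63.9  32.1] [406.4 -57.3  37.9] [413.6 -50.2  42.7]
side -60 27 [401.4 -48.9  30.2] [407.2 -42.4  36.7] [419.6 -35.   40.6]
side -45 59 [398.2 -34.3   8.1] [406.6 -26.3  25.5] [420.2 -19.8  39.1]
side -30 62 [398.5 -18.6   8. ] [406.8 -11.7  26.4] [441.5  -4.8  61.7]
side -15 139 [367.   -4.    8.6] [403.3   1.6  39.2] [439.1  10.4  65.2]
side 0 40 [368.6  10.6  11.4] [390.9  15.5  34. ] [430.2  21.8  62.1]
side 15 4 [404.6  25.5  20.9] [406.1  25.9  25.1] [408.8  26.5  28.3]
```

Request:
{"op": "jog_arm", "data": {
  "dp": [
    [0, 0, -1],
    [0, 0, 0],
    [0, 0, 0],
    [0, 0, 0],
    [0, 0, 0],
    [0, 0, 0]
  ],
  "roll": [0, 0, 0, 0, 0, 0],
  "jaw": 0.5
}}

```text
time: 38.25
ee_pos: [411.8, 12.3, 3.7]
orientation: [0.735, 0.678, -0.0, -0.0]
contact_force: [-0.8, 0.2, -0.3]
width: 0.499
finger_force: 0.0
```

Request:
{"op": "jog_arm", "data": {
  "dp": [
    [0, 0, -5],
    [0, 0, -10],
    [0, 0, -20],
    [0, 0, -25],
    [0, 0, -30],
    [0, 0, -30],
    [0, 0, -30],
    [30, 0, -10],
    [40, 0, 0],
    [40, 0, 0],
    [30, 0, 0],
    [0, 0, 0]
  ],
  "roll": [0, 0, 0, 0, 0, 0, 0, 0, 0, 0, 0, 0]
}}

```text
time: 39.75
ee_pos: [423.5, 153.3, 164.7]
orientation: [0.734, 0.679, 0.001, 0.0]
contact_force: [-0.4, -0.8, -0.6]
width: 0.496
finger_force: 0.0
```

```bash
python3 tray.py
python3 - <<'E'
import cv2
a=cv2.imread("pics/topL.png")[110:280,140:390];b=cv2.imread("pics/sideL.png")[130:300,150:400]
cv2.imwrite("pics/fin.png",cv2.resize(cv2.hconcat([a,b]),None,fx=1.6,fy=1.6))
E
```

```text
t 39.75 tcp [423.5 153.3 164.7] yang -4.51 tilt [ 0.  0. -1.] q6 0.37 roll -1.608 dp [ 416.9 -170.9  164.1]
side tray 0.88 [ 519.3 -233.7   22.3]
  cut 0.64 661 [ 508.6 -288.3    0.4  516.  -231.9   19.8  602.9 -176.6   35.2]
side stone_core 0.8 [ 568.9 -208.7   47.8]
  cut 0.65 260 [ 556.2 -235.2   24.6  566.6 -212.9   49.8  601.5 -188.6   59.3]
side mortar_cube 0.59 [ 557.4 -260.5   45.7]
  cut 0.76 170 [ 552.1 -282.4   23.7  559.3 -263.1   42.2  594.9 -243.6   46. ]
top tray 0.9 [ 547.1 -235.6    8.3]
  cut 0.91 734 [ 512.6 -289.8   -1.7  547.3 -235.6   10.   613.5 -178.8   38.7]
top stone_core 0.72 [412.5 -16.9  29.7]
  cut 0.51 235 [ 560.6 -234.1   21.7  580.9 -211.7   56.4  606.2 -188.4   62.6]
top mortar_cube 0.76 [ 576.5 -258.7   46.7]
  cut 0.67 167 [ 557.  -279.    15.2  576.7 -259.8   44.4  596.1 -243.9   52.6]
```

View pics/fin.png

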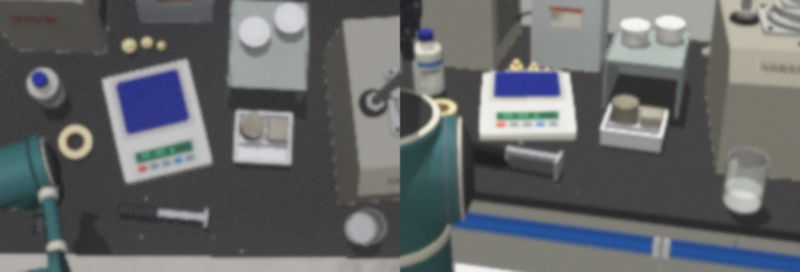

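The hook stands free in the strip in front of the scale, at crop px (165,215). The tray at (263,138) is fully out with both specimens upright, and the beaker, bottle and tape look untouched. Handing in.

```bash
python3 -c "
from cell import r
print(r.sign_off())"
```

```text
the job is handed in; nothing more can be done
None
```

Handed in at about 40 s: the tray is fully out in front of the shelf with both specimens upright, and the hook is on the bench, released; on the first try at laying it down its blade came down on the lab scale's edge (57 N at the wrist), so I moved it to the free strip in front of the scale.

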